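# Sweep the jar caps off the board into the empty tray

## Task

Sweep the three jar caps along the wooden board with your closed fingers and over its open end, so that all three drop into the empty steel tray, not the one with the glasses. Only push them, never lift them, and leave the upturned bowl, the mug and the shaker where they stand.

Things in the scene. Friction and masses are not known exactly. Their poses are not given: they have to be found in the camera images.
- board: Fixed raised wooden board, 260 mm along x, 360 mm along y; flat top 45 mm above the worktop. On both long sides (x = -125, +125 mm) a rim 10 mm thick stands 12 mm above the top; the ends (y = -180, +180 mm) are open, no rim. Origin: under the centre, at worktop height; z up. The bowl stands on the half with x above 0 (far from the robot), the caps lie on the half with x below 0.
- catch_tray: The empty steel tray, fixed: 220 mm along x, 140 mm along y, 38 mm tall, walls and floor 4 to 5 mm, open on top. Origin: under its centre, at worktop height, z up. It stands against either open end of the board (centre 252 mm from the board's centre along the board's y or -y, square to the board), its rim 7 mm below the board's top.
- glass_tray: An equal steel tray, fixed, against the other end of the board, in which two upturned drinking glasses stand, side by side along its x, 72 mm in diameter and 90 mm tall above the worktop. Origin: under its centre, at worktop height. No cap belongs here.
- cap0: White plastic screw cap from a jar, a disc 36 mm in diameter and 14 mm tall, 10 to 18 g, lying loose and flat on the board (three alike). Origin: centre of the face it lies on at the start, z up through the cap.
- cap1: White plastic screw cap from a jar, a disc 36 mm in diameter and 14 mm tall, 10 to 18 g, lying loose and flat on the board (three alike). Origin: centre of the face it lies on at the start, z up through the cap.
- cap2: White plastic screw cap from a jar, a disc 36 mm in diameter and 14 mm tall, 10 to 18 g, lying loose and flat on the board (three alike). Origin: centre of the face it lies on at the start, z up through the cap.
- bowl: Small white upturned bowl standing loose on the far half of the board, 90 mm in diameter at the bottom, 50 mm tall. Origin: centre of its underside. To be left alone.
- mug: White mug standing loose on the worktop beyond the board, 72 mm in diameter, 80 mm tall, with one handle. Origin: centre of its underside. To be left alone.
- shaker: Small glass jar-shaped shaker with a steel cap, standing loose on the worktop beyond the board, 48 mm in diameter, 75 mm tall. Origin: centre of its underside. To be left alone.
Mind the look-alikes: they are no part of the job. Leave any purple look-alike of the cap2 alone. Leave any orange look-alike of the cap1 alone.

How it is judged:
By the outcome, as a careful person would: the job done as asked, in the order asked, and still so for the second after the job is handed in, with the robot touching nothing.
It also fails if it takes over 51 s, if anything falls off the work surface, if the arm or the gripper's body presses on something with over 40 N, if the wrist force passes 120 N, or if a joint passes its speed limit or range.

## Robot

A 6-joint arm with a two-finger parallel gripper is mounted at the origin on the work surface. World frame = base frame: x ahead of the robot, y to its left, z up, the work surface at z = 0. Lengths are in m, angles in degrees, forces in N, time in s.
With the tool pointing down it reaches from about 0.35 to 1 m from the base axis. Payload 7.1 kg.
Tool frame: the origin (TCP) lies where the fingers leave the gripper's body, on its centre line; the fingertips stand 73 mm ahead of it and the grasp point (between the pads) lies 54 mm ahead of it; z points along the fingers, y is the line along which they close (so a half turn about z gives the same grasp; the last joint's range is limited). The gripper opens to 85 mm and grips with 20 to 120 N. Pads are 22 mm wide; open, the fingers measure 114 mm over their backs; the gripper's body (76 mm by 85 mm) begins 54 mm behind the grasp point. The pads swing forward as they close: fully open they stand 13 mm farther back than shut.
Start: joints at [74.828, 24.242, 93.386, -0, 62.372, -1.089], TCP at [0.152, 0.606, 0.304] pointing down, gripper open.
Joint ranges: [-172.04, 172.04], [-51.8, 120.97], [4.93, 147.93], [-75.15, 255.16], [6.16, 154.13], [-145.62, 145.62]. Speed limits (degrees/s): [136.94, 136.94, 172.46, 180, 180, 180].

## Interface

Orientations are given as a 3x3 rotation matrix whose columns are the frame's x, y, z axes.
In Python, from workcell import r gives the robot as it stands.
- The arm moves only by the tool carry_out, never from a script. Its argument "increments" is a list of rows, each an object of numbers: "gripper": the opening, from 0 (shut) to 1 (fully open); "tx", "ty", "tz": the shift along the world's x, y, z in cm; "yaw": the turn about the world's z in rad. A call has 1 to 12 rows; each row is the pose to reach, as a shift and turn from the pose commanded when the call began; what a row does not reach only later rows make up. A row lasts 1/10 s, in which the tool goes at most 50 mm and 8.59 degrees, less where a joint would pass 70% of its speed; a pose out of reach is approached as far as the arm can. A call with a gripper value outside its range is refused whole. The fingers move at their own pace and stop on an object; "newtons" is the grip in N (left out, the last holds). Time passes only in rows, so rows that repeat a pose let the fingers close. It gives the time, the measured TCP pose, the force, the opening and the grip force at its end, in the units of the state.
- r.sense(): the state, without advancing time (a new reading comes with each control period).
- r.get_image(name): name is "scene" or "top" or "wrist"; returns the picture (384x512x3 uint8, red, green, blue); there is no depth.
- r.calibration(name): a dict with "intrinsics" (3x3 intrinsics, pixels), "distortion" ([k1, k2, p1, p2, k3] as OpenCV has them; the pictures are not rectified), "camera_from_world" (4x4, takes a point from world to camera coordinates); the wrist camera has in their place "mount" (4x4, takes a point from camera to tool coordinates, whose origin is the TCP and whose axes are the flange's). Camera axes: x right, y down, z forward; pixel columns grow to the right and rows downward; lengths in m; the calibration is good to about 2 mm. A picture is of the moment at which its call begins: read the wrist's pose just before it. calibration takes no time and is no camera call.
- r.finish_job(): hands the job in; it is judged then, once.
Trained networks look in the newest picture that a camera, given by its name, has taken for a name from the list of things; names that differ only in an ending like _2 or _b are one class to them, and where a whole thing is asked for, a point or a joint stands for the part that bears it (a point fixed in the world has none). Each returns a list of dicts, best first, with "confidence" (0 to 1); they miss things now and then, are a little off and sometimes report something else, mostly with a low value. They report only what shows in the picture. A call takes as long as a camera call. They do not tell look-alikes from the thing itself.
- r.cut_out(camera, target): "pixels" (384x512 bool, what is visible of it) and "box" ([centre column, centre row, width, height] in pixels, round what is visible of it).
- r.mark_of(camera, target): "position" ([column, row] in pixels: a listed point, or the origin of a listed thing).
The state is a dict: "clock": time; "qpos": joint angles; "qvel": joint speeds; "tau": joint torques, N m; "tcp_pos": TCP position; "orientation": TCP orientation; "wrist_force": force on the tool from outside, world axes, zero at the start; "wrist_torque": the same for the moment, N m; "finger_gap": opening from 0.0 (shut) to 1.0 (fully open); "grip_force": force on a finger pad.
Only numpy, scipy, OpenCV 4.12 (cv2) and the standard library are available. Lean on these libraries where they do the work, as an engineer would, in place of code of your own. Each camera call takes 0.05 s, during which the arm holds its last target. There are 200 camera calls.

## Working session

There is one attempt and no reset: what is moved stays moved. The work goes in short steps, Python scripts to look and compute and a tool call to move; the robot and the scene stay as the last step left them, time stands still between calls to the robot, and variables do not carry over. Pictures are saved under pics/ and viewed, at most 10 in all, crops included, and the job is handed in when it is done.

Besides the shell and the picture viewer there is one more tool, called after "Call:" as name(argument=value, ...) on one line, values as JSON. carry_out: Moves the arm, as the interface text tells. Its arguments: {"type":"object","properties":{"increments":{"type":"array","items":{"type":"object","properties":{"gripper":{"type":"number"},"tx":{"type":"number"},"ty":{"type":"number"},"tz":{"type":"number"},"yaw":{"type":"number"}}}},"newtons":{"type":"number"}},"required":["increments"]}

```bash
mkdir -p pics
cat > h.py <<'E'
import numpy as np,cv2
from workcell import r
def ray(cam,px,z):
    c=r.calibration(cam);K=np.array(c["intrinsics"]);D=np.array(c["distortion"]);T=np.array(c["camera_from_world"])
    p=cv2.undistortPoints(np.array(px,float).reshape(-1,1,2),K,D).reshape(-1,2)
    R=T[:3,:3];o=-R.T@T[:3,3];d=np.c_[p,np.ones(len(p))]@R
    return o+d*((z-o[2])/d[:,2])[:,None]
def proj(cam,P):
    c=r.calibration(cam);T=np.array(c["camera_from_world"])
    return cv2.projectPoints(np.array(P,float).reshape(-1,3),cv2.Rodrigues(T[:3,:3])[0],T[:3,3],np.array(c["intrinsics"]),np.array(c["distortion"]))[0].reshape(-1,2)
E
python3 - <<'E'
from h import *
a=r.get_image("scene");b=r.get_image("top")
cv2.imwrite("pics/a.png",cv2.resize(b,(800,600))[:,:,::-1]);cv2.imwrite("pics/s.png",cv2.resize(a,(800,600))[:,:,::-1])
for n in ["cap0","bowl","board","catch_tray","glass_tray","mug","shaker"]:
    z={"cap0":.045,"bowl":.045}.get(n,0)
    for cam in ["top","scene"]:
        for m in r.mark_of(cam,n): print(n,cam,np.round(m["position"],1),round(m["confidence"],2),ray(cam,m["position"],z).round(3)[0])
print(r.sense()["clock"],r.sense()["orientation"])
E
```

```text
cap0 top [248.4 220. ] 0.77 [0.512 0.034 0.045]
cap0 top [280.7 302.5] 0.65 [ 0.354 -0.029  0.045]
cap0 top [213.9 302.4] 0.62 [0.353 0.099 0.045]
cap0 top [201.6 243.4] 0.55 [0.466 0.125 0.045]
cap0 top [308.8 227.5] 0.51 [ 0.498 -0.084  0.045]
cap0 scene [295.6 164.8] 0.62 [ 0.403 -0.001  0.045]
cap0 scene [280.4 191.2] 0.57 [0.517 0.037 0.045]
cap0 scene [335.4 184.9] 0.53 [0.408 0.125 0.045]
cap0 scene [247.4 168.4] 0.5 [ 0.5   -0.087  0.045]
cap0 scene [321.2 195. ] 0.44 [0.464 0.12  0.045]
bowl top [260.8 161.6] 0.61 [0.629 0.011 0.045]
bowl scene [243.3 209.6] 0.84 [0.625 0.014 0.045]
board top [250.2 199.2] 0.7 [0.559 0.032 0.   ]
board scene [267.7 214.3] 0.88 [0.563 0.036 0.   ]
catch_tray top [370.8 188.2] 0.58 [ 0.583 -0.219  0.   ]
catch_tray scene [190.7 178.8] 0.56 [ 0.592 -0.215  0.   ]
glass_tray top [129.8 214.9] 0.68 [0.524 0.282 0.   ]
glass_tray scene [368.9 254.6] 0.83 [0.517 0.283 0.   ]
mug top [184.6 123.9] 0.92 [0.719 0.174 0.   ]
mug scene [267.4 282.4] 0.79 [0.717 0.163 0.   ]
shaker top [269. 114.] 0.58 [ 0.742 -0.006  0.   ]
shaker scene [200.6 250.5] 0.9 [ 0.748 -0.     0.   ]
0.8 [[-9.69950650e-01  2.43301741e-01 -8.96278039e-07]
 [ 2.43301741e-01  9.69950649e-01  1.64988345e-05]
 [ 4.88354064e-06  1.57849893e-05 -1.00000000e+00]]
```

View pics/a.png

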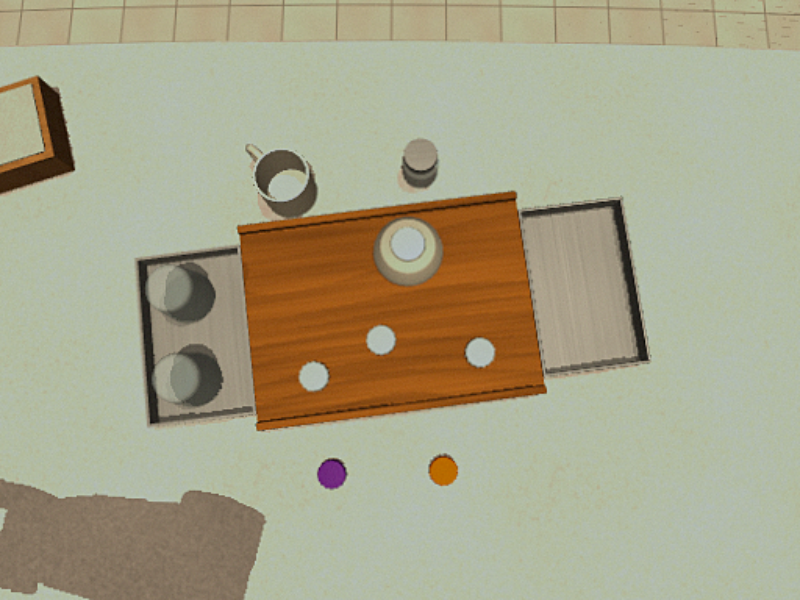

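View pics/s.png

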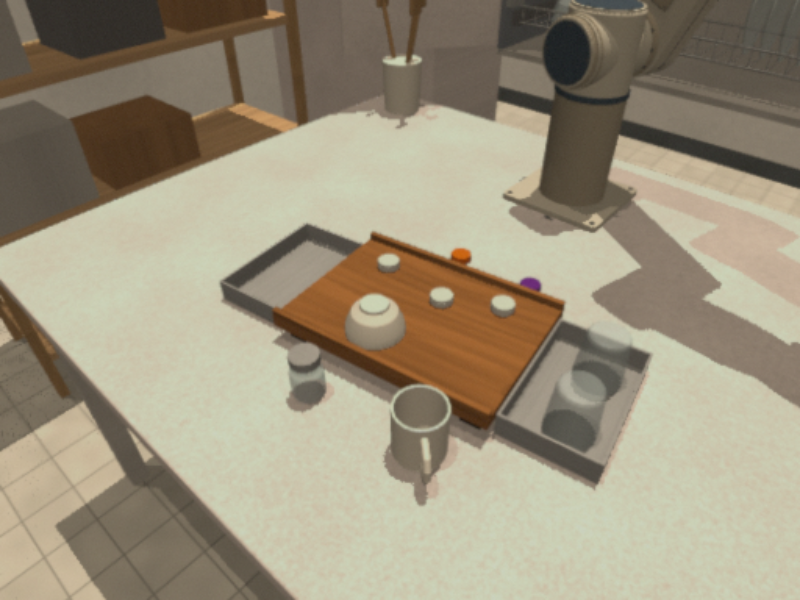

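The top view (800 px scale) shows white caps at (381,340), (313,376) and (480,352), and the upturned bowl at (407,250) with its foot also a white disc. The purple look-alike is at (332,473) and the orange one at (443,470). The empty tray is on the right (-y) and the glasses are on the left. I'll take the three white discs on the near half, then refine their positions and check them in a crop.

Run:
```python
from h import *
b=r.get_image("top")
m=r.cut_out("top","board")[0]["pixels"].astype(np.uint8)
c=max(cv2.findContours(m,0,cv2.CHAIN_APPROX_NONE)[0],key=cv2.contourArea).reshape(-1,2)
P=ray("top",c,.055)[:,:2]
(ctr,sz,ang)=cv2.minAreaRect(P.astype(np.float32)*1000);print(ctr,sz,ang)
t=[np.array(r.mark_of("top",n)[0]["position"]) for n in("glass_tray","catch_tray")]
g=ray("top",t,0.)[:,:2];d=g[1]-g[0];print("trays",g.mean(0),np.degrees(np.arctan2(d[0],-d[1])))
a=np.arctan2(d[0],-d[1]);u=np.array([np.sin(a),-np.cos(a)]);v=np.array([np.cos(a),np.sin(a)])
g=cv2.cvtColor(b,cv2.COLOR_RGB2HSV)
w=((g[...,1]<60)&(g[...,2]>150)).astype(np.uint8)
for o in r.cut_out("top","cap0"):
    M=cv2.moments(o["pixels"].astype(np.uint8),True);p=[M["m10"]/M["m00"],M["m01"]/M["m00"]]
    X=ray("top",p,.055)[0,:2];e=X-np.array(ctr)/1000;print(np.round(p,1),M["m00"],X.round(4),"u,v",(e@u).round(4),(e@v).round(4),b[int(p[1]),int(p[0])])
cv2.imwrite("pics/c.png",cv2.resize(b[185:325,150:350],(800,560))[:,:,::-1])
```

```text
(556.7567138671875, 34.305511474609375) (258.86376953125, 357.1112976074219) 7.651533126831055
trays [0.55394043 0.03651957] 6.736946800870009
[201.2 240.1] 304.0 [0.4718 0.1242] u,v -0.0993 -0.0738 [180 189 176]
[306.5 225.3] 293.0 [ 0.5018 -0.0786] u,v 0.1057 -0.0679 [177 189 181]
[242.9 218. ] 269.0 [0.5151 0.0444] u,v -0.0149 -0.0402 [179 187 179]
[283.6 300.9] 269.0 [ 0.3582 -0.0345] u,v 0.045 -0.2052 [180 102   0]
[212.3 303.3] 274.0 [0.3526 0.1006] u,v -0.0898 -0.1949 [116  45 128]
```

View pics/c.png

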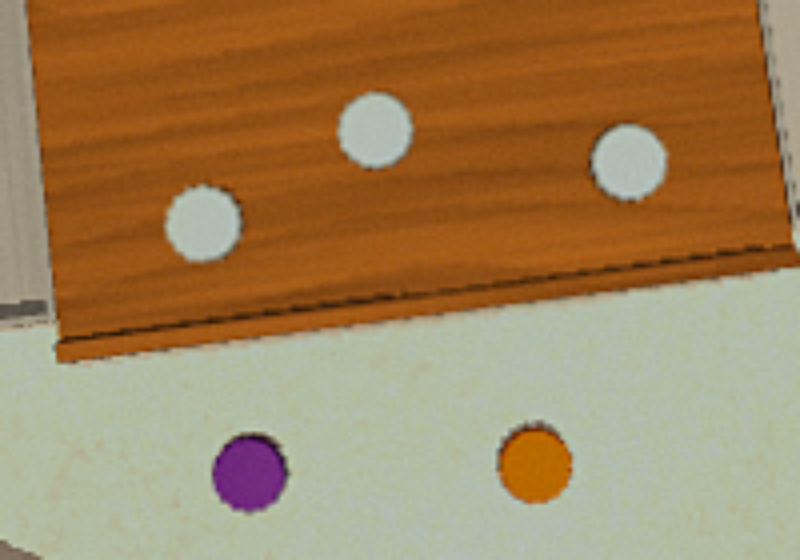

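The crop shows three white caps at crop pixels (375,131), (203,223) and (629,162). The purple (250,472) and orange (535,466) ones are off the board. The white three are the right ones. Board yaw is about 7.2°. I'll sweep in the order right, middle, left.

Call:
carry_out(increments=[{"gripper": 0,"tx": 34.3,"ty": -63.5,"tz": -8,"yaw": -1.2},{"gripper": 0,"tx": 34.3,"ty": -63.5,"tz": -8,"yaw": -1.2},{"gripper": 0,"tx": 34.3,"ty": -63.5,"tz": -8,"yaw": -1.2},{"gripper": 0,"tx": 34.3,"ty": -63.5,"tz": -8,"yaw": -1.2},{"gripper": 0,"tx": 34.3,"ty": -63.5,"tz": -8,"yaw": -1.2},{"gripper": 0,"tx": 34.3,"ty": -63.5,"tz": -8,"yaw": -1.2},{"gripper": 0,"tx": 34.3,"ty": -63.5,"tz": -8,"yaw": -1.2},{"gripper": 0,"tx": 34.3,"ty": -63.5,"tz": -8,"yaw": -1.2},{"gripper": 0,"tx": 34.3,"ty": -63.5,"tz": -8,"yaw": -1.2},{"gripper": 0,"tx": 34.3,"ty": -63.5,"tz": -8,"yaw": -1.2},{"gripper": 0,"tx": 34.3,"ty": -63.5,"tz": -8,"yaw": -1.2},{"gripper": 0,"tx": 34.3,"ty": -63.5,"tz": -8,"yaw": -1.2}])

```text
clock: 2.25
tcp_pos: [0.4363, 0.0796, 0.238]
orientation: [[-0.125, 0.992, 0.001], [0.992, 0.125, 0.0], [0.0, 0.001, -1.0]]
wrist_force: [0.4, 1.2, -0.3]
finger_gap: -0.001
grip_force: 0.0
```

Call:
carry_out(increments=[{"gripper": 0,"tx": 5.9,"ty": -10.9,"tz": -2},{"gripper": 0,"tx": 5.9,"ty": -10.9,"tz": -4},{"gripper": 0,"tx": 5.9,"ty": -10.9,"tz": -8},{"gripper": 0,"tx": 5.9,"ty": -10.9,"tz": -8},{"gripper": 0,"tx": 5.9,"ty": -10.9,"tz": -8},{"gripper": 0,"tx": 5.9,"ty": -10.9,"tz": -8}])

```text
schema error: expected keys gripper, tx, ty, tz, yaw
```

Run:
```python
from h import *
s=r.sense();print(s["clock"],s["tcp_pos"].round(4) if hasattr(s["tcp_pos"],"round") else s["tcp_pos"])
im=r.get_image("wrist");print(r.calibration("wrist"))
b=r.get_image("top");p=np.array(s["tcp_pos"],float);p[2]-=.073;print(proj("top",p))
cv2.imwrite("pics/d.png",np.hstack([cv2.resize(im,(400,300)),cv2.resize(b[100:325,100:400],(400,300))])[:,:,::-1])
```

```text
2.25 [0.4363 0.0796 0.238 ]
{'intrinsics': array([[325.21642039,   0.        , 256.71493357],
       [  0.        , 325.21642039, 189.75666522],
       [  0.        ,   0.        ,   1.        ]]), 'distortion': array([-0.07305979,  0.        ,  0.        ,  0.        ,  0.        ]), 'mount': array([[-4.46052908e-04, -9.57895159e-01, -2.87117860e-01,
         7.36188131e-02],
       [ 9.99999900e-01, -4.23284785e-04, -1.41371967e-04,
        -1.47878096e-04],
       [ 1.38869007e-05, -2.87117895e-01,  9.57895252e-01,
        -7.03383032e-02],
       [ 0.00000000e+00,  0.00000000e+00,  0.00000000e+00,
         1.00000000e+00]])}
[[218.37198052 259.73974918]]
```

View pics/d.png

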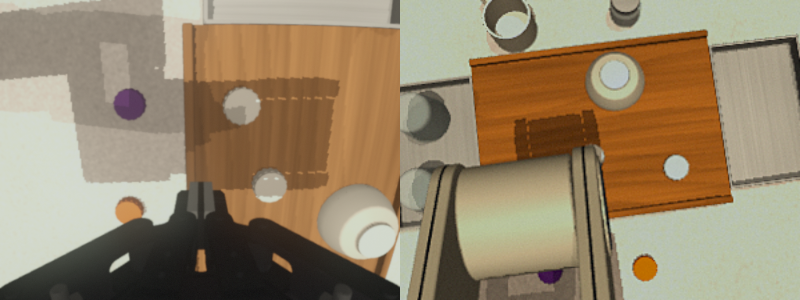

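The wrist picture shows two caps at (241,106) and (270,185) on the 400 px scale. The board rim is vertical, so the yaw is right. The third cap is clear at right in the top view. I'll measure from the wrist view and move on.

Run:
```python
from h import *
s=r.sense();c=r.calibration("wrist")
T=np.eye(4);T[:3,:3]=s["orientation"];T[:3,3]=s["tcp_pos"];T=T@c["mount"]
px=np.array([[241,106],[270,185],[184,25],[187,180]])*1.28
p=cv2.undistortPoints(px.reshape(-1,1,2),c["intrinsics"],c["distortion"]).reshape(-1,2)
d=np.c_[p,np.ones(4)]@T[:3,:3].T
for di,z in zip(d,[.059,.059,.057,.057]): print((T[:3,3]+di*(z-T[2,3])/di[2]).round(4))
print(ray("top",[[243.75,217.75],[200.75,240.75],[307.25,225.5]],.059).round(4))
```

```text
[0.4724 0.1235 0.059 ]
[0.5174 0.0437 0.059 ]
[0.4093 0.1905 0.057 ]
[0.428  0.0383 0.057 ]
[[ 0.5153  0.0426  0.059 ]
 [ 0.4705  0.1246  0.059 ]
 [ 0.5011 -0.0797  0.059 ]]
```

Call:
carry_out(increments=[{"gripper": 0,"tx": 5.9,"ty": -10.9,"tz": -2,"yaw": 0},{"gripper": 0,"tx": 5.9,"ty": -10.9,"tz": -4,"yaw": 0},{"gripper": 0,"tx": 5.9,"ty": -10.9,"tz": -8,"yaw": 0},{"gripper": 0,"tx": 5.9,"ty": -10.9,"tz": -8,"yaw": 0},{"gripper": 0,"tx": 5.9,"ty": -10.9,"tz": -8,"yaw": 0},{"gripper": 0,"tx": 5.9,"ty": -10.9,"tz": -8,"yaw": 0}])

```text
clock: 2.95
tcp_pos: [0.4943, -0.0265, 0.1586]
orientation: [[-0.125, 0.992, 0.0], [0.992, 0.125, 0.0], [0.0, 0.0, -1.0]]
wrist_force: [-0.4, 0.5, -0.3]
finger_gap: 0.0
grip_force: 0.0
```

Call:
carry_out(increments=[{"gripper": 0,"tx": 0,"ty": 0,"tz": -1.8,"yaw": 0},{"gripper": 0,"tx": 0,"ty": 0,"tz": -3.4,"yaw": 0},{"gripper": 0,"tx": 0,"ty": 0,"tz": -3.4,"yaw": 0}])

```text
clock: 3.25
tcp_pos: [0.4939, -0.0262, 0.1243]
orientation: [[-0.126, 0.992, -0.0], [0.992, 0.126, 0.0], [0.0, -0.0, -1.0]]
wrist_force: [-1.3, 1.0, 0.3]
finger_gap: -0.003
grip_force: 0.0
```

Call:
carry_out(increments=[{"gripper": 0,"tx": 0.2,"ty": -1.5,"tz": 0,"yaw": 0},{"gripper": 0,"tx": 0.4,"ty": -3,"tz": 0,"yaw": 0},{"gripper": 0,"tx": 0.6,"ty": -4.5,"tz": 0,"yaw": 0},{"gripper": 0,"tx": 0.8,"ty": -6,"tz": 0,"yaw": 0},{"gripper": 0,"tx": 0.9,"ty": -7.5,"tz": 0,"yaw": 0},{"gripper": 0,"tx": 1.1,"ty": -9,"tz": 0,"yaw": 0},{"gripper": 0,"tx": 1.3,"ty": -10.5,"tz": 0,"yaw": 0},{"gripper": 0,"tx": 1.5,"ty": -12,"tz": 0,"yaw": 0},{"gripper": 0,"tx": 1.7,"ty": -13.5,"tz": 0,"yaw": 0},{"gripper": 0,"tx": 1.9,"ty": -15,"tz": 0,"yaw": 0},{"gripper": 0,"tx": 1.9,"ty": -15.2,"tz": 0,"yaw": 0},{"gripper": 0,"tx": 1.9,"ty": -15.2,"tz": 2,"yaw": 0}])

```text
clock: 4.45
tcp_pos: [0.512, -0.1796, 0.142]
orientation: [[-0.124, 0.992, -0.004], [0.992, 0.124, 0.002], [0.002, -0.004, -1.0]]
wrist_force: [-0.6, 0.9, 0.6]
finger_gap: 0.001
grip_force: 0.0
```

Run:
```python
from h import *
a=r.get_image("scene");b=r.get_image("top")
cv2.imwrite("pics/e.png",np.hstack([cv2.resize(a[120:270,120:370],(400,240)),cv2.resize(b[120:300,130:430],(400,240))])[:,:,::-1])
for cam in("top","scene"):
    for m in r.mark_of(cam,"cap0"): print(cam,np.round(m["position"]),round(m["confidence"],2),ray(cam,m["position"],.045).round(3)[0])
```

```text
top [281. 303.] 0.78 [ 0.353 -0.03   0.045]
top [214. 301.] 0.72 [0.356 0.099 0.045]
top [245. 217.] 0.63 [0.518 0.04  0.045]
top [203. 239.] 0.58 [0.474 0.123 0.045]
scene [293. 164.] 0.61 [ 0.405 -0.007  0.045]
scene [283. 191.] 0.53 [0.512 0.04  0.045]
scene [322. 194.] 0.52 [0.461 0.12  0.045]
scene [217. 163.] 0.39 [ 0.534 -0.165  0.045]
```

View pics/e.png

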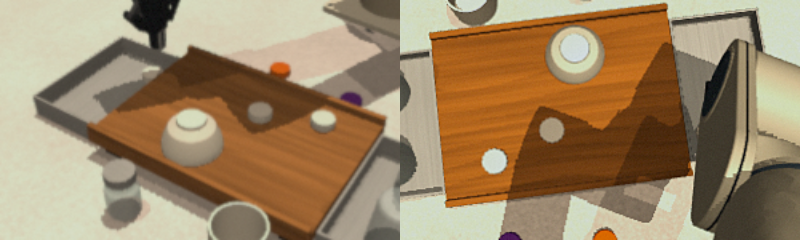

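The scene crop shows the first cap off the board and in the tray, partly in shadow at about (150,75). The two others are still at crop (260,112) and (322,120). Next is the middle cap.

Call:
carry_out(increments=[{"gripper": 0,"tx": 0,"ty": 0,"tz": 2.5,"yaw": 0},{"gripper": 0,"tx": 0,"ty": 5,"tz": 2.5,"yaw": 0},{"gripper": 0,"tx": 0,"ty": 10,"tz": 2.5,"yaw": 0},{"gripper": 0,"tx": 0,"ty": 15,"tz": 2.5,"yaw": 0},{"gripper": 0,"tx": 0,"ty": 20,"tz": 2.5,"yaw": 0},{"gripper": 0,"tx": 0,"ty": 24,"tz": 2.5,"yaw": 0},{"gripper": 0,"tx": 0,"ty": 26.4,"tz": 2.5,"yaw": 0},{"gripper": 0,"tx": 0,"ty": 26.4,"tz": 2.5,"yaw": 0},{"gripper": 0,"tx": 0,"ty": 26.4,"tz": 2.5,"yaw": 0}])

```text
clock: 5.55
tcp_pos: [0.5129, 0.0849, 0.1682]
orientation: [[-0.127, 0.992, -0.001], [0.992, 0.127, -0.0], [-0.0, -0.001, -1.0]]
wrist_force: [0.0, -0.5, -0.1]
finger_gap: 0.0
grip_force: 0.0
```

Call:
carry_out(increments=[{"gripper": 0,"tx": -0.2,"ty": 0,"tz": -2.2,"yaw": 0},{"gripper": 0,"tx": -0.2,"ty": 0,"tz": -4.4,"yaw": 0},{"gripper": 0,"tx": -0.2,"ty": 0,"tz": -4.4,"yaw": 0},{"gripper": 0,"tx": 0,"ty": -1.5,"tz": -4.4,"yaw": 0},{"gripper": 0,"tx": 0.2,"ty": -3,"tz": -4.4,"yaw": 0},{"gripper": 0,"tx": 0.4,"ty": -4.5,"tz": -4.4,"yaw": 0},{"gripper": 0,"tx": 0.6,"ty": -6,"tz": -4.4,"yaw": 0},{"gripper": 0,"tx": 0.7,"ty": -7.5,"tz": -4.4,"yaw": 0},{"gripper": 0,"tx": 0.9,"ty": -9,"tz": -4.4,"yaw": 0}])

```text
clock: 6.45
tcp_pos: [0.5225, -0.0071, 0.1251]
orientation: [[-0.124, 0.992, 0.0], [0.992, 0.124, -0.0], [-0.0, 0.0, -1.0]]
wrist_force: [-0.8, 0.2, 0.3]
finger_gap: 0.003
grip_force: 0.0
```

Run:
```python
from h import *
print(r.sense()["tcp_pos"])
im=r.get_image("wrist");a=r.get_image("scene")
cv2.imwrite("pics/f.png",np.hstack([cv2.resize(im,(400,300)),cv2.resize(a[120:270,120:320],(400,300))])[:,:,::-1])
```

```text
[ 0.52253354 -0.00708503  0.12507781]
```

View pics/f.png

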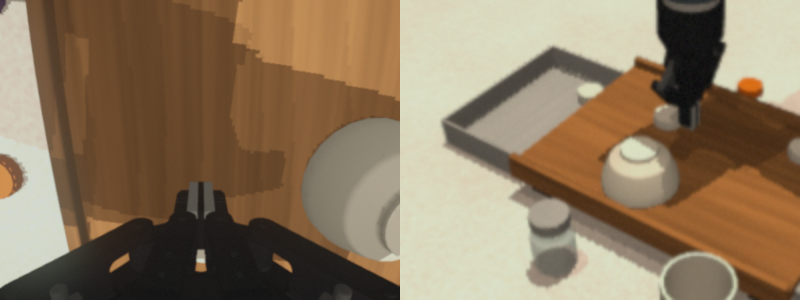

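The cap is ahead of the fingers at (668,115), with the bowl untouched. The first cap shows in the tray at (592,95). I'll carry on with the push.

Call:
carry_out(increments=[{"gripper": 0,"tx": 0.2,"ty": -1.5,"tz": 0,"yaw": 0},{"gripper": 0,"tx": 0.4,"ty": -3,"tz": 0,"yaw": 0},{"gripper": 0,"tx": 0.6,"ty": -4.5,"tz": 0,"yaw": 0},{"gripper": 0,"tx": 0.8,"ty": -6,"tz": 0,"yaw": 0},{"gripper": 0,"tx": 0.9,"ty": -7.5,"tz": 0,"yaw": 0},{"gripper": 0,"tx": 1.1,"ty": -9,"tz": 0,"yaw": 0},{"gripper": 0,"tx": 1.3,"ty": -10.5,"tz": 0,"yaw": 0},{"gripper": 0,"tx": 1.5,"ty": -12,"tz": 0,"yaw": 0},{"gripper": 0,"tx": 1.7,"ty": -13.5,"tz": 0,"yaw": 0},{"gripper": 0,"tx": 1.9,"ty": -15,"tz": 0,"yaw": 0},{"gripper": 0,"tx": 2.1,"ty": -16.7,"tz": 0,"yaw": 0},{"gripper": 0,"tx": 2.1,"ty": -16.7,"tz": 0,"yaw": 0}])

```text
clock: 7.75
tcp_pos: [0.5441, -0.1748, 0.125]
orientation: [[-0.123, 0.992, 0.001], [0.992, 0.123, -0.001], [-0.001, 0.001, -1.0]]
wrist_force: [0.8, 0.1, 0.3]
finger_gap: -0.001
grip_force: 0.0
```

Call:
carry_out(increments=[{"gripper": 0,"tx": 0,"ty": 0,"tz": 4.5,"yaw": 0},{"gripper": 0,"tx": -1.1,"ty": 4.8,"tz": 4.5,"yaw": 0},{"gripper": 0,"tx": -2.2,"ty": 9.6,"tz": 4.5,"yaw": 0},{"gripper": 0,"tx": -3.3,"ty": 14.4,"tz": 4.5,"yaw": 0},{"gripper": 0,"tx": -4.4,"ty": 19.2,"tz": 4.5,"yaw": 0},{"gripper": 0,"tx": -5.5,"ty": 24,"tz": 4.5,"yaw": 0},{"gripper": 0,"tx": -6.6,"ty": 28.8,"tz": 4.5,"yaw": 0},{"gripper": 0,"tx": -7.5,"ty": 33,"tz": 4.5,"yaw": 0},{"gripper": 0,"tx": -7.9,"ty": 34.7,"tz": 4.5,"yaw": 0},{"gripper": 0,"tx": -7.9,"ty": 34.7,"tz": 4.5,"yaw": 0},{"gripper": 0,"tx": -7.9,"ty": 34.7,"tz": 4.5,"yaw": 0}])

```text
clock: 8.85
tcp_pos: [0.4643, 0.1746, 0.1698]
orientation: [[-0.126, 0.992, -0.0], [0.992, 0.126, -0.0], [-0.0, -0.0, -1.0]]
wrist_force: [-0.0, -0.8, 0.4]
finger_gap: 0.001
grip_force: 0.0
```

Run:
```python
from h import *
print(r.sense()["tcp_pos"])
im=r.get_image("top");a=r.get_image("scene")
cv2.imwrite("pics/g.png",np.hstack([cv2.resize(im[120:270,230:430],(400,300)),cv2.resize(a[120:270,120:320],(400,300))])[:,:,::-1])
```

```text
[0.46425394 0.17461101 0.1697803 ]
```

View pics/g.png

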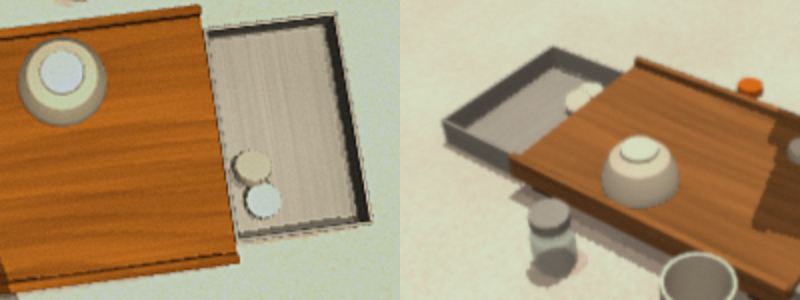

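Two caps lie in the tray at top crop (253,166) and (263,200), with the bowl and shaker unmoved. Now the last one, a bit faster at the end so that it clears those.

Call:
carry_out(increments=[{"gripper": 0,"tx": 0.1,"ty": 0,"tz": -2.2,"yaw": 0},{"gripper": 0,"tx": 0.1,"ty": 0,"tz": -4.5,"yaw": 0},{"gripper": 0,"tx": 0.1,"ty": 0,"tz": -4.5,"yaw": 0},{"gripper": 0,"tx": 0.3,"ty": -1.5,"tz": -4.5,"yaw": 0},{"gripper": 0,"tx": 0.5,"ty": -3,"tz": -4.5,"yaw": 0},{"gripper": 0,"tx": 0.7,"ty": -4.5,"tz": -4.5,"yaw": 0},{"gripper": 0,"tx": 0.9,"ty": -6,"tz": -4.5,"yaw": 0},{"gripper": 0,"tx": 1.0,"ty": -7.5,"tz": -4.5,"yaw": 0},{"gripper": 0,"tx": 1.2,"ty": -9,"tz": -4.5,"yaw": 0},{"gripper": 0,"tx": 1.4,"ty": -10.5,"tz": -4.5,"yaw": 0},{"gripper": 0,"tx": 1.6,"ty": -12,"tz": -4.5,"yaw": 0}])

```text
clock: 10.05
tcp_pos: [0.4809, 0.0531, 0.1258]
orientation: [[-0.123, 0.992, 0.001], [0.992, 0.123, 0.0], [-0.0, 0.001, -1.0]]
wrist_force: [-1.4, -0.1, -0.4]
finger_gap: -0.0
grip_force: 0.0
```

Call:
carry_out(increments=[{"gripper": 0,"tx": 0.2,"ty": -1.6,"tz": 0,"yaw": 0},{"gripper": 0,"tx": 0.4,"ty": -3.4,"tz": 0,"yaw": 0},{"gripper": 0,"tx": 0.7,"ty": -5.4,"tz": 0,"yaw": 0},{"gripper": 0,"tx": 1.0,"ty": -7.6,"tz": 0,"yaw": 0},{"gripper": 0,"tx": 1.3,"ty": -10,"tz": 0,"yaw": 0},{"gripper": 0,"tx": 1.6,"ty": -12.5,"tz": 0,"yaw": 0},{"gripper": 0,"tx": 1.9,"ty": -15,"tz": 0,"yaw": 0},{"gripper": 0,"tx": 2.2,"ty": -17.5,"tz": 0,"yaw": 0},{"gripper": 0,"tx": 2.5,"ty": -20,"tz": 0,"yaw": 0},{"gripper": 0,"tx": 2.8,"ty": -22.5,"tz": 0,"yaw": 0},{"gripper": 0,"tx": 2.9,"ty": -23.4,"tz": 0,"yaw": 0},{"gripper": 0,"tx": 2.9,"ty": -23.4,"tz": 0,"yaw": 0}])

```text
clock: 11.25
tcp_pos: [0.5101, -0.1817, 0.1263]
orientation: [[-0.122, 0.993, 0.002], [0.993, 0.122, -0.001], [-0.001, 0.002, -1.0]]
wrist_force: [0.3, -0.9, 9.1]
finger_gap: -0.005
grip_force: 4.9
```

Call:
carry_out(increments=[{"gripper": 0,"tx": 0,"ty": 0,"tz": 5,"yaw": 0},{"gripper": 0,"tx": -2,"ty": 4,"tz": 9,"yaw": 0},{"gripper": 0,"tx": -4,"ty": 9,"tz": 12,"yaw": 0},{"gripper": 0,"tx": -5,"ty": 14,"tz": 14,"yaw": 0},{"gripper": 0,"tx": -5,"ty": 19,"tz": 15,"yaw": 0},{"gripper": 0,"tx": -5,"ty": 24,"tz": 15,"yaw": 0},{"gripper": 0,"tx": -5,"ty": 29,"tz": 15,"yaw": 0},{"gripper": 0,"tx": -5,"ty": 33,"tz": 15,"yaw": 0},{"gripper": 0,"tx": -5,"ty": 33,"tz": 15,"yaw": 0}])

```text
clock: 12.15
tcp_pos: [0.4587, 0.1541, 0.2756]
orientation: [[-0.128, 0.992, 0.001], [0.992, 0.128, 0.001], [0.001, 0.001, -1.0]]
wrist_force: [1.0, -0.3, 0.0]
finger_gap: -0.002
grip_force: 0.0
```

Run:
```python
from h import *
im=r.get_image("top");a=r.get_image("scene")
cv2.imwrite("pics/i.png",np.hstack([cv2.resize(im[60:330,70:430],(400,300)),cv2.resize(a[120:270,120:320],(400,300))])[:,:,::-1])
```

```text
(no output)
```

View pics/i.png

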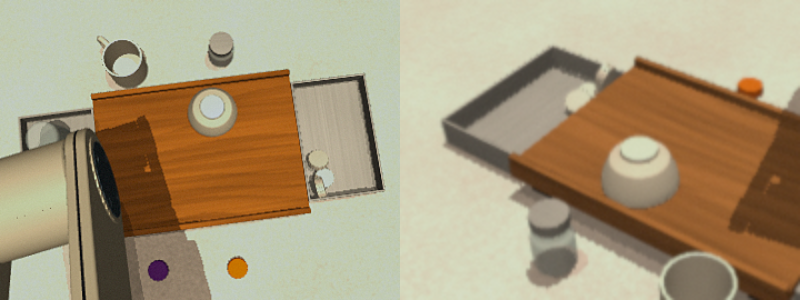

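All three have left the board, but the third seems to stand on edge at about (319,187), against the tray's board-side wall. A close look is needed.

Run:
```python
from h import *
im=r.get_image("top");a=r.get_image("scene")
cv2.imwrite("pics/j.png",np.hstack([cv2.resize(im[180:255,330:430],(400,300),interpolation=2),cv2.resize(a[135:195,165:245],(400,300),interpolation=2)])[:,:,::-1])
print(ray("top",[[70+319*.9,60+187*.9],[70+322*.9,60+178*.9]],.04))
```

```text
[[ 0.49724774 -0.18007074  0.04      ]
 [ 0.51325703 -0.18578354  0.04      ]]
```

View pics/j.png

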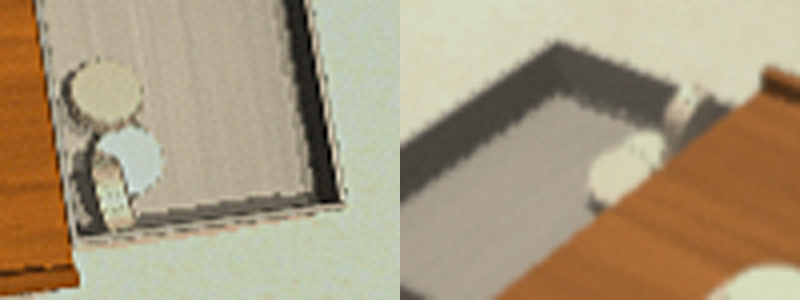

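Run:
```python
from h import *
for z in (.02,.03,.04,.05): print(z,ray("top",[[358.75,228.75],[356.5,220.5],[360,235]],z).round(4)[:,:2].tolist(),ray("scene",[[222.2,156.6],[223.5,153],[219,160.5]],z).round(4)[:,:2].tolist())
C=np.array([.557,.034]);u=np.array([.125,-.992]);v=np.array([.992,.125])
for X in ([.493,-.184],[.508,-.18],[.481,-.187]): print((np.array(X)-C)@u,(np.array(X)-C)@v)
```

```text
0.02 [[0.4975, -0.1876], [0.5141, -0.1834], [0.4849, -0.1899]] [[0.4788, -0.205], [0.4631, -0.2157], [0.4988, -0.1977]]
0.03 [[0.4969, -0.1855], [0.5134, -0.1813], [0.4845, -0.1877]] [[0.489, -0.1938], [0.4735, -0.2043], [0.5085, -0.1867]]
0.04 [[0.4964, -0.1833], [0.5126, -0.1792], [0.4841, -0.1855]] [[0.4991, -0.1827], [0.4839, -0.1929], [0.5183, -0.1756]]
0.05 [[0.4958, -0.1812], [0.5119, -0.1771], [0.4837, -0.1834]] [[0.5092, -0.1715], [0.4943, -0.1815], [0.528, -0.1645]]
0.208256 -0.09073800000000005
0.20616299999999999 -0.07535800000000004
0.209732 -0.10301700000000007
```

The third cap stands on edge on the tray floor, with its top at about z = 0.039 and 208 mm along the board, 20 mm inside the tray wall. Any further fall would keep it inside the tray. The job is done and the arm is clear.

```bash
python3 -c "
from workcell import r
print(r.finish_job())"
```

```text
the job is handed in; nothing more can be done
None
```

I swept all three white caps off the board into the empty steel tray and handed the job in. The third one stands on its edge inside the tray, and the bowl, mug, shaker and coloured look-alikes were not touched.

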